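# Clamp the hinge block with the one-hand bar clamp

### The job

Set the wooden hinge block upright on the plywood board between the clamp's jaws, its end flush against the upright white strip and in line with the round pad, and let it go. Then close the clamp with its trigger alone, pumping the trigger towards the grip with full strokes and letting it right out in between, until the sprung pad meets the block and is pressed in to somewhere near half of its travel - snug, never crushed near the end of the spring. Finish still holding the trigger squeezed like that; do not shove the bar or its jaw by hand, and leave the other things on the shelf where they are.

Things in the scene. Friction and masses are not known exactly. Their poses are not given: they have to be found in the camera images.
- block_center (a point): The loose hinge block: hardwood, 40 mm (its x) by 56 mm (its y) by 64 mm tall, upright on the shelf, a flat cross-shaped steel hinge plate on its top, about 110 g. The point is its centre, half-way up. It is clamped along its 56 mm (y, either way round) and can be held across its 40 mm.
- block: The same hinge block; this point is the centre of its underside.
- stop_face (a point): Point on the face of the white strip, 32 mm above the board, where the middle of the block's end belongs: seated, the block's centre is at y 28 mm, x 0, z 0 of this frame. z is up; y points square out of the strip, along the clamp's bar to the moving jaw; x along the strip, away from the bar. Everything fixed near the seat is lower than 25 mm above this point.
- strip: The stop: white melamine-faced chipboard strip, 15 mm thick, 82 mm long, 56 mm tall, screwed upright on the board against the fixed jaw. This origin lies on the board's top in the bar's middle line; axes as at stop_face.
- jig: Plywood clamping board, 130 mm (x) by 290 mm (y), 18 mm thick, fixed on the shelf, with the one-hand bar clamp's body screwed on. Origin on the shelf surface, under the bar's middle line; axes as at stop_face, which is at x 48, y -40, z 50 mm. The flat toothed bar (18 mm wide, top at z 44 mm) runs along y at x 0.
- pad_face (a point): Centre of the face of the round sprung pad (36 mm across) on the moving jaw, in line with the seat but 8 mm lower than the block's centre. It looks to the stop (-y) and starts 82 to 100 mm from the strip. It moves with the bar and gives way on its spring.
- handle_back (a point): On the clamp's fixed pistol grip, a level bar 18 mm thick (y), 32 mm high, reaching 84 mm out to -x, clear of the board: centre of its back face (looks to -y) at the place to hold, at x -56, y -130, z 40 mm of the jig. Axes as at stop_face. The trigger lies on its +y side.
- trigger_face (a point): Centre of the trigger's outer face (looks to +y) where it is pressed; trigger 12 mm thick, 30 mm high, 72 mm long. Level with handle_back and 58 mm from it along y at rest, 40 mm when squeezed home. As the grip is fixed, fingers closing about the point 20 mm (+y) from handle_back work the trigger fully without shifting.
- trigger (a joint): Trigger angle: 0 let right out, 0.26 rad squeezed home. A return spring (3 to 5 N at the fingers) lets it out. Each full stroke draws the bar about 8 mm (2 teeth); a ratchet (4.2 mm teeth) keeps what is won when it is let out, less up to one tooth once the pad presses. The pad gets about 1.8 times the fingers' force, less spring and friction.
- bar (a joint): How far the toothed bar with the moving jaw has been drawn in, m. It can only go in, never back out. Starts at 0.016 to 0.032; the pad meets the seated block at about 0.059.
- pad (a joint): How far the sprung pad is pressed in on its jaw, m: 0 free, 0.014 at the end of its travel. Its spring takes 3 N for each mm.
- bucket: Bystander: red plastic bucket upside down, 220 mm across at the rim, 194 mm tall, right at the back.
- jar: Bystander: closed glass jar, 76 mm across, 115 mm tall, at the back.
- funnel: Bystander: orange plastic funnel standing on its 124 mm wide mouth, 118 mm tall, at the back.
- brush: Bystander: toilet brush with a wooden handle, 390 mm long, lying at the back left; the point is under its bristle head, the handle points left.
- strainer: Bystander: steel drain strainer, 82 mm across, 45 mm tall, on the right near the robot.
- glue: Bystander: glue bottle, 60 mm across, 165 mm tall, standing on the left.
- offcut: Bystander: flat wooden offcut, 30 by 85 by 18 mm, lying on the left near the robot.
- old_hinge: Bystander: old steel butt hinge, opened flat, 68 by 76 mm, 9 mm high, lying near the robot.

How it is judged (in metres and radians):
On the way, in this order (a step that is already met when the one before it is completed fails the run):
1. the block stands on the board, flush against the strip and in line with the pad, and is let go (y of block_center in the frame of stop_face between 0.024 and 0.031 m and x of block_center in the frame of stop_face between -0.012 and 0.012 m and z of block_center in the frame of stop_face between -0.004 and 0.004 m and angle between the y axis of block_center and the y axis of stop_face, either way round below 0.09 rad and angle between block_center's own z axis and vertical below 0.08 rad and contact force between the fingers and block below 0.3 N), for 0.3 s.
2. the trigger is squeezed at least most of the way, the pad not yet on the block (value of joint trigger above 0.16 rad and contact force between pad and block below 1 N), for 0.02 s.
3. the trigger is let right out (value of joint trigger below 0.05 rad), for 0.02 s.
At the end, for the whole second after the job is handed in: Block upright on the board, within 12 mm of the pad's line, its end within 3 mm of the strip, square within 0.09 rad; the pad presses it on the strip with 6 to 31 N (2 to 10 mm of its travel); fingers still hold the trigger squeezed (over 0.02 rad, 1 N), not touching the block; all at rest (all of step 1 and contact force between pad and block between 6 and 31 N and contact force between block and strip above 4 N and contact force between the fingers and trigger above 1 N and value of joint trigger above 0.02 rad and linear speed of block below 0.005 m/s); the arm keeps its last pose, push and grip.
It fails at once if the block is crushed: the pad presses it with more than 37 N (over 12 mm of its 14 mm travel) (contact force between pad and block above 37 N).
It fails at once if the bar or its jaw is shoved by hand (over 4 N) (contact force between any of the fingers, the arm and bar above 4 N).
It fails at once if a bystander is moved more than 30 mm (distance of any of bucket, jar, funnel, brush, strainer, glue, offcut, old_hinge from where it was at the start of the episode above 0.03 m).
It also fails if it takes over 61 s, if anything falls off the work surface, if the arm or the gripper's body presses on something with over 40 N, if the wrist force passes 120 N, or if a joint passes its speed limit or range.

### The arm

A 6-joint arm with a two-finger parallel gripper is mounted at the origin on the work surface. World frame = base frame: x ahead of the robot, y to its left, z up, the work surface at z = 0. Lengths are in m, angles in degrees, forces in N, time in s.
With the tool pointing down it reaches from about 0.4 to 0.825 m from the base axis. Payload 7 kg.
Tool frame: the origin (TCP) lies midway between the tips of the shut fingers; the grasp point (between the pads) lies 19 mm behind it; z points along the fingers, y is the line along which they close (so a half turn about z gives the same grasp; the last joint's range is limited). The gripper opens to 88 mm and grips with 3 to 60 N. Pads are 19 mm wide; open, the fingers measure 130 mm over their backs; the gripper's body (78 mm by 193 mm) begins 47 mm behind the grasp point.
Start: joints at [-49.498, 20.546, 0.682, 0, -70.136, -16.507], TCP at [0.274, -0.617, 0.227] pointing down, gripper open.
Joint ranges: [-176.03, 176.03], [-82.01, 121.73], [-58.28, 71.71], [-173.87, 95.51], [-174.79, -0.11], [-173.66, 173.66]. Speed limits (degrees/s): [136.94, 136.94, 172.46, 180, 180, 180].

### API

Orientations are given as [roll, pitch, yaw] about the fixed x, y, z axes, in that order (R = Rz(yaw) Ry(pitch) Rx(roll)).
In Python, from plant import r, eyes, workorder gives the robot as it stands.
- The arm moves only by the tool step_arm, never from a script. Its argument "plan" is a list of rows, each a list of 5 numbers: the shift along the tool's x, y, z each as a share of 25 cm, from -1 to 1, then the turn about the tool's z as a share of 60 degrees, from -1 to 1, then the finger opening in mm, from 0 to 87.6. In form: [[x, y, z, turn, jaw], ...]. A call has 1 to 12 rows; each row is the pose to reach, as a shift and turn from the pose commanded when the call began, along the tool's axes at that moment; what a row does not reach only later rows make up. A row lasts 1/12 s, in which the tool goes at most 41.7 mm and 7.16 degrees, less where a joint would pass 70% of its speed; a pose out of reach is approached as far as the arm can. A call with a number of a shift or a turn outside -1 to 1 is refused whole. A call with a gripper value outside its range is refused whole. The fingers move at their own pace and stop on an object; "newtons" is the grip in N (left out, the last holds). Time passes only in rows, so rows that repeat a pose let the fingers close. It gives the time, the measured TCP pose, the force, the opening and the grip force at its end, in the units of the state.
- r.get_state(): the state, without advancing time (a new reading comes with each control period).
- eyes.capture(name): name is "scene" or "top" or "wrist"; returns the picture (420x560x3 uint8, red, green, blue); there is no depth.
- eyes.camera_model(name): a dict with "fov_y" (degrees; the focal length in pixels is half the picture's height over the tangent of half this angle, whatever the lens; pixels are square), "cx", "cy" (the principal point, pixels), "world_to_cam" (4x4, takes a point from world to camera coordinates); the wrist camera has in their place "hand_eye" (4x4, takes a point from camera to tool coordinates, whose origin is the TCP and whose axes are the flange's). Camera axes: x right, y up, looking along -z (the intrinsics and any distortion apply to the point x, -y, -z); pixel columns grow to the right and rows downward; lengths in m; the calibration is good to about 2 mm. A picture is of the moment at which its call begins: read the wrist's pose just before it. camera_model takes no time and is no camera call.
- workorder.close_job(): hands the job in; it is judged then, once.
The state is a dict: "time_s": time; "joints": joint angles; "qd": joint speeds; "joint_torque": joint torques, N m; "tcp_pos": TCP position; "eef_rot": TCP orientation; "contact_force": force on the tool from outside, world axes, zero at the start; "moment": the same for the moment, N m; "gripper_width": finger opening in m; "gripper_force": force on a finger pad.
Only numpy, scipy, OpenCV 4.12 (cv2) and the standard library are available. Lean on these libraries where they do the work, as an engineer would, in place of code of your own. Each camera call takes 0.05 s, during which the arm holds its last target. There are 200 camera calls.

## Working session

There is one attempt and no reset: what is moved stays moved. The work goes in short steps, Python scripts to look and compute and a tool call to move; the robot and the scene stay as the last step left them, time stands still between calls to the robot, and variables do not carry over. Pictures are saved under pics/ and viewed, at most 10 in all, crops included, and the job is handed in when it is done.

Besides the shell and the picture viewer there is one more tool, called after "Call:" by a JSON object that holds its "api" and its "payload", one argument or row to a line. step_arm: Moves the arm, as the interface text tells. Its arguments: {"type":"object","properties":{"plan":{"type":"array"},"newtons":{"type":"number"}},"required":["plan"]}

```bash
mkdir -p pics; ls
python3 - <<'E'
from plant import r,eyes,workorder
import cv2
s=r.get_state();print(s)
for n in("scene","top","wrist"):
    print(n,eyes.camera_model(n))
for n in("scene","top"):
    cv2.imwrite(f"pics/{n}0.png",cv2.resize(eyes.capture(n)[:,:,::-1],(800,600),interpolation=cv2.INTER_CUBIC))
E
```

```text
pics
{'time_s': 0.0, 'joints': array([-4.94961459e+01,  2.05920306e+01,  6.31784142e-01, -1.95038284e-02,
       -7.01342850e+01, -1.65059396e+01]), 'qd': array([ 0.06547344,  0.05447848, -0.08891697,  0.01381208, -0.03049253,
        0.02096652]), 'joint_torque': array([-6.11195610e-04, -5.82718277e+01,  2.93061090e+01,  6.99742377e+00,
        7.02840698e-03, -1.75933474e-04]), 'tcp_pos': array([ 0.27428244, -0.61621782,  0.22560278]), 'eef_rot': array([ 1.79904155e+02, -9.28131026e-03, -1.56008721e+02]), 'contact_force': array([ 0.32378075, -0.61516128,  0.79739858]), 'moment': array([-0.05781634, -0.0251333 , -0.01806844]), 'gripper_force': 0.0, 'gripper_width': 0.08754140968490783}
scene {'fov_y': 42.15689594230729, 'cx': 281.2864444532705, 'cy': 209.12448289336677, 'world_to_cam': array([[-0.82568976,  0.5637411 , -0.02079391,  0.49533988],
       [-0.4085279 , -0.57212262,  0.71118258,  0.18384842],
       [ 0.38902619,  0.59571107,  0.70269976, -1.91448113],
       [ 0.        ,  0.        ,  0.        ,  1.        ]])}
top {'fov_y': 54.015739653477524, 'cx': 280.79968250736675, 'cy': 212.488864761368, 'world_to_cam': array([[-0.02128147, -0.99962253,  0.01737512, -0.02129418],
       [ 0.99826775, -0.02029273,  0.05522416, -0.56161393],
       [-0.05485072,  0.01852027,  0.99832279, -1.2224632 ],
       [ 0.        ,  0.        ,  0.        ,  1.        ]])}
wrist {'fov_y': 63.67347769513992, 'cx': 277.74059000808984, 'cy': 210.56329283989163, 'hand_eye': array([[ 4.78730631e-04,  9.58259196e-01,  2.85900479e-01,
         7.74509773e-02],
       [ 9.99998275e-01,  5.42974429e-05, -1.85645310e-03,
         3.87984895e-05],
       [-1.79448692e-03,  2.85900875e-01, -9.58257517e-01,
        -1.58268466e-01],
       [ 0.00000000e+00,  0.00000000e+00,  0.00000000e+00,
         1.00000000e+00]])}
```

View pics/top0.png

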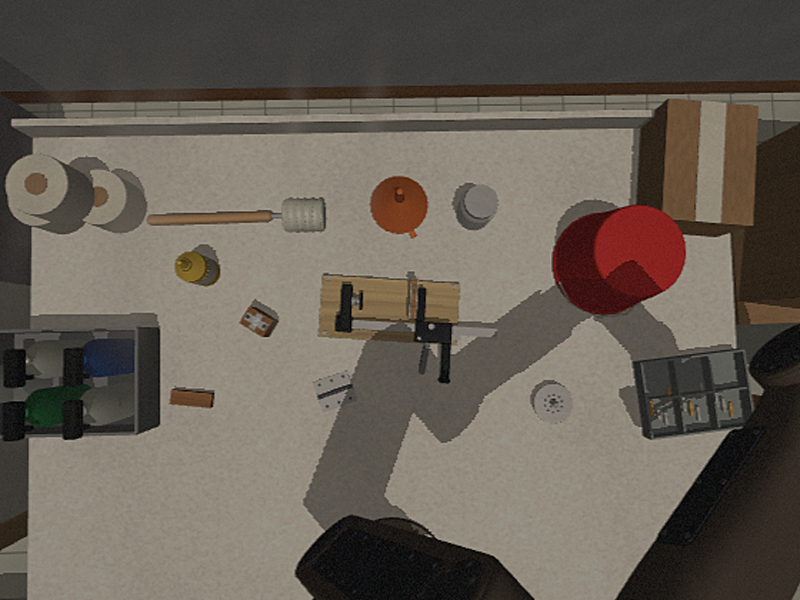

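View pics/scene0.png

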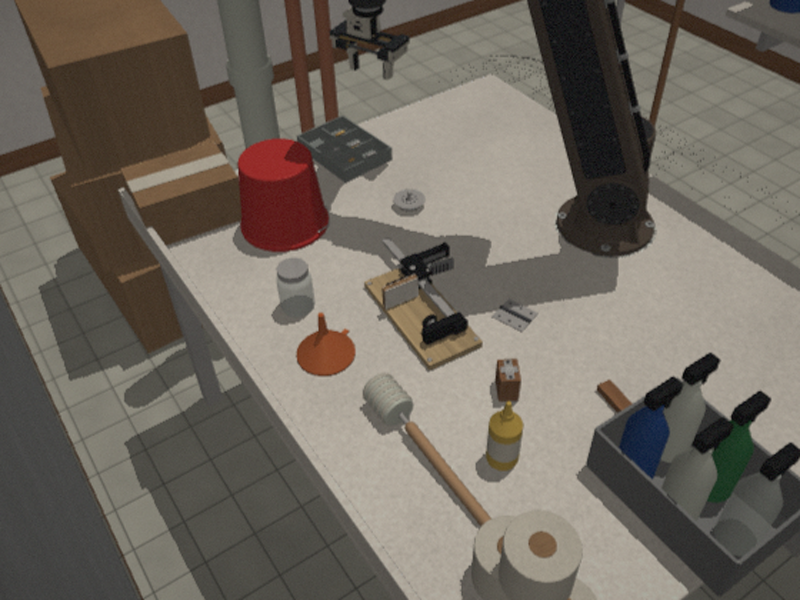

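The top view shows the block at about (258,319) of the 800-wide picture, the board from (320,275) to (460,343), and the grip/trigger around (443,360)/(425,358). I'll enlarge that area.

Run:
```python
import cv2
from plant import eyes
im=eyes.capture("top")[:,:,::-1]
c=im[180:280,160:360]
c=cv2.convertScaleAbs(cv2.resize(c,(800,400),interpolation=cv2.INTER_CUBIC),alpha=1.4)
for i in range(0,200,20): cv2.putText(c,str(160+i),(i*4,8),0,.3,(255,0,255)); cv2.line(c,(i*4,0),(i*4,400),(255,0,255),1) if 0 else None
cv2.imwrite("pics/topc.png",c)
```

```text
(no output)
```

View pics/topc.png

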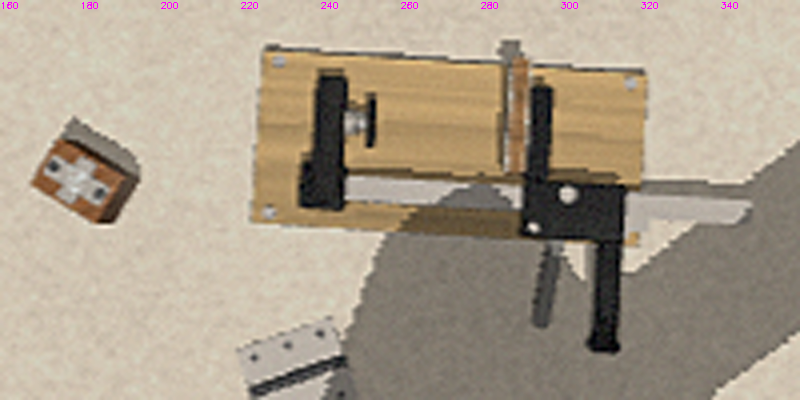

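Crop shows board top corners at (265,48),(647,71),(638,243),(251,222), block top corners near (32,183),(65,140),(127,178),(100,222), trigger (542,285), grip (605,295) — crop pixels, 4x, offset (160,180).

```bash
cat > h.py <<'E'
import numpy as np
from plant import r,eyes,workorder
from scipy.spatial.transform import Rotation as Ro
def toolT(s):
    T=np.eye(4);T[:3,:3]=Ro.from_euler('xyz',s['eef_rot'],degrees=True).as_matrix();T[:3,3]=s['tcp_pos'];return T
def cam(n,s=None):
    m=eyes.camera_model(n);f=210/np.tan(np.radians(m['fov_y']/2))
    T=toolT(s)@m['hand_eye'] if n=='wrist' else np.linalg.inv(m['world_to_cam'])
    return T,f,m['cx'],m['cy']
def ray(c,u,v,z):
    T,f,cx,cy=c
    d=T[:3,:3]@np.array([(u-cx)/f,-(v-cy)/f,-1]);o=T[:3,3]
    return o+d*(z-o[2])/d[2]
def proj(c,p):
    T,f,cx,cy=c;q=np.linalg.inv(T)@np.r_[p,1]
    return np.array([cx+f*q[0]/-q[2],cy-f*q[1]/-q[2]])
E
python3 - <<'E'
from h import *
np.set_printoptions(precision=4,suppress=True)
c=cam('top');print(c[0][:3,3])
P=lambda u,v,z:ray(c,160+u/4,180+v/4,z)
B=[P(*q,.018) for q in[(265,48),(647,71),(638,243),(251,222)]]
K=[P(*q,.064) for q in[(32,183),(65,140),(127,178),(100,222)]]
for X,n in((B,'board'),(K,'block')):
    X=np.array(X);print(n,X[:,:2].tolist());print([round(np.linalg.norm(X[i]-X[i-1]),4) for i in range(4)],X.mean(0))
d=(B[0]+B[3]-B[1]-B[2]);yaw=np.degrees(np.arctan2(d[1],d[0]));print('jig y dir',yaw)
d=(K[2]+K[3]-K[0]-K[1]);print('block long dir',np.degrees(np.arctan2(d[1],d[0])))
for n,q in dict(trig=(542,285,.055),grip=(605,295,.056),pad=(368,120,.06),bolt=(568,195,.05),strip=(506,170,.074),strip2=(511,60,.074)).items(): print(n,P(*q))
E
```

```text
[ 0.4931 -0.01    1.2518]
board [[0.6258172412007259, 0.12945081314223475], [0.6028505532166677, -0.15716314383151855], [0.4738684518406145, -0.1469577913331881], [0.495709500614452, 0.14169026237546292]]
[np.float64(0.1307), np.float64(0.2875), np.float64(0.1294), np.float64(0.2895)] [ 0.5496 -0.0082  0.018 ]
block [[0.5268782896144311, 0.29233887366154165], [0.557277188963501, 0.2685485457657808], [0.529050028763006, 0.22442562429159263], [0.4979131264111478, 0.24400261036443396]]
[np.float64(0.0564), np.float64(0.0386), np.float64(0.0524), np.float64(0.0368)] [0.5278 0.2573 0.064 ]
jig y dir 85.54616671331861
block long dir -121.73962264968527
trig [ 0.4456 -0.0724  0.055 ]
grip [ 0.4374 -0.1178  0.056 ]
pad [0.5675 0.0511 0.06  ]
bolt [ 0.5104 -0.0932  0.05  ]
strip [ 0.5288 -0.0476  0.074 ]
strip2 [ 0.6077 -0.0529  0.074 ]
```

```bash
cat >> h.py <<'E'
def go(p,yaw):
    s=r.get_state();y0=s['eef_rot'][2];a=np.radians(y0)
    d=np.array(p)-s['tcp_pos']
    t=np.array([d[0]*np.cos(a)+d[1]*np.sin(a), d[0]*np.sin(a)-d[1]*np.cos(a), -d[2]])
    dy=(yaw-y0+180)%360-180
    print('t',round(s['time_s'],2),'at',s['tcp_pos'].round(4),'yaw',round(y0,2),'-> shares',(t/.25).round(4),'turn',round(-dy/60,4),'(world dyaw',round(dy,2),') mm',(t*1000).round(1))
E
python3 -c "
from h import *
go([.5278,.2573,.227],-121.7);go([.5278,.2573,.227],58.3)"
```

```text
t 0.15 at [ 0.2743 -0.6163  0.2259] yaw -156.01 -> shares [-2.3471  2.7805 -0.0046] turn -0.5718 (world dyaw 34.31 ) mm [-586.8  695.1   -1.1]
t 0.15 at [ 0.2743 -0.6163  0.2259] yaw -156.01 -> shares [-2.3471  2.7805 -0.0046] turn 2.4282 (world dyaw -145.69 ) mm [-586.8  695.1   -1.1]
```

Call:
{"api": "step_arm", "payload": {
  "plan": [
    [-0.84,1,0,0,87],
    [-0.84,1,0,0,87],
    [-0.84,1,0,0,87],
    [-0.84,1,0,0,87],
    [-0.84,1,0,0,87],
    [-0.84,1,0,0,87],
    [-0.84,1,0,0,87],
    [-0.84,1,0,0,87],
    [-0.84,1,0,0,87]
  ]
}}

```text
time_s: 0.9
tcp_pos: [0.3656, -0.2985, 0.227]
eef_rot: [-180.0, 0.1, -155.8]
contact_force: [-1.2, -0.3, -0.3]
gripper_width: 0.0869
gripper_force: 0.0
```

Call:
{"api": "step_arm", "payload": {
  "plan": [
    [-0.84,1,0,0,87],
    [-0.84,1,0,0,87],
    [-0.84,1,0,0,87],
    [-0.84,1,0,0,87],
    [-0.84,1,0,0,87],
    [-0.84,1,0,0,87],
    [-0.84,1,0,0,87],
    [-0.84,1,0,0,87],
    [-0.84,1,0,0,87]
  ]
}}

```text
time_s: 1.65
tcp_pos: [0.4566, 0.0154, 0.2266]
eef_rot: [180.0, 0.1, -155.8]
contact_force: [-0.0, -0.3, -0.2]
gripper_width: 0.0869
gripper_force: 0.0
```

Call:
{"api": "step_arm", "payload": {
  "plan": [
    [-0.66,0.78,0,-0.57,87],
    [-0.66,0.78,0,-0.57,87],
    [-0.66,0.78,0,-0.57,87],
    [-0.66,0.78,0,-0.57,87],
    [-0.66,0.78,0,-0.57,87],
    [-0.66,0.78,0,-0.57,87],
    [-0.66,0.78,0,-0.57,87],
    [-0.66,0.78,0,-0.57,87],
    [-0.66,0.78,0,-0.57,87],
    [-0.66,0.78,0,-0.57,87],
    [-0.66,0.78,0,-0.57,87]
  ]
}}

```text
time_s: 2.57
tcp_pos: [0.5261, 0.255, 0.2268]
eef_rot: [-180.0, 0.0, -121.9]
contact_force: [-0.6, -0.4, -0.7]
gripper_width: 0.0873
gripper_force: 0.0
```

Run:
```python
from h import *
import cv2
go([.5278,.2573,.227],-121.7)
s=r.get_state();im=eyes.capture("wrist")[:,:,::-1]
c=cam('wrist',s);print(c[0][:3,3],proj(c,[.5278,.2573,.064]))
cv2.imwrite("pics/w1.png",cv2.convertScaleAbs(cv2.resize(im,(800,600),interpolation=cv2.INTER_CUBIC),alpha=1.3))
```

```text
t 2.57 at [0.5261 0.255  0.2268] yaw -121.86 -> shares [-0.0113 -0.0008 -0.0007] turn -0.0027 (world dyaw 0.16 ) mm [-2.8 -0.2 -0.2]
[0.48514471 0.18933553 0.38508151] [276.95029659 194.94363019]
```

View pics/w1.png

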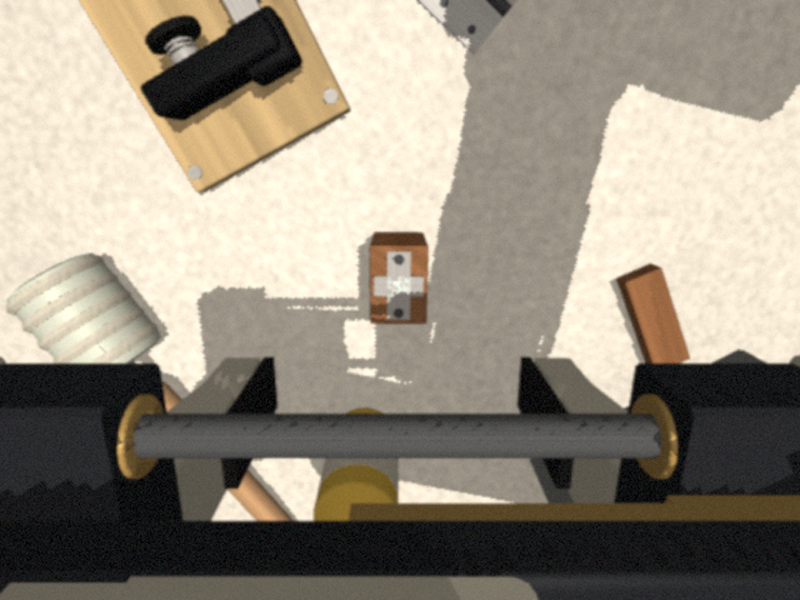

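Wrist view: block top face spans (370,246)–(427,323) in the 800-wide picture, square with the gripper; the glue bottle stands behind at about (355,495).

Run:
```python
from h import *
np.set_printoptions(precision=4,suppress=True)
s=r.get_state();c=cam('wrist',s)
K=np.array([ray(c,u*.7,v*.7,.064) for u,v in[(370,246),(427,246),(427,323),(370,323)]])
print([round(np.linalg.norm(K[i]-K[i-1]),4) for i in range(4)],K.mean(0))
d=K[2]+K[3]-K[0]-K[1];print(np.degrees(np.arctan2(d[1],d[0]))-180)
go(K.mean(0)[:2].tolist()+[.038],-121.7)
t=cam('top');g=ray(t,196*.7,267*.7,.06);print('glue body ~',g, np.linalg.inv(toolT(s))@np.r_[g,1])
for p in [(330,96),(194,172)]: print(ray(c,p[0]*.7,p[1]*.7,.02))
```

```text
[np.float64(0.0547), np.float64(0.0383), np.float64(0.0547), np.float64(0.0401)] [0.5288 0.2626 0.064 ]
-121.78745963398646
t 2.62 at [0.5262 0.255  0.227 ] yaw -121.87 -> shares [-0.0312  0.007   0.7559] turn -0.0029 (world dyaw 0.17 ) mm [ -7.8   1.8 189. ]
glue body ~ [0.6411 0.3812 0.06  ] [-0.1678 -0.0309  0.1671  1.    ]
[0.5033 0.1308 0.02  ]
[0.6166 0.121  0.02  ]
```

Call:
{"api": "step_arm", "payload": {
  "plan": [
    [-0.03,0.007,0.4,0,87],
    [-0.03,0.007,0.55,0,87],
    [-0.03,0.007,0.7,0,87],
    [-0.03,0.007,0.755,0,87],
    [-0.03,0.007,0.755,0,87],
    [-0.03,0.007,0.755,0,87],
    [-0.03,0.007,0.755,0,87],
    [-0.03,0.007,0.755,0,30],
    [-0.03,0.007,0.755,0,30],
    [-0.03,0.007,0.755,0,30],
    [-0.03,0.007,0.755,0,30],
    [-0.03,0.007,0.755,0,30]
  ],
  "newtons": 25
}}

```text
time_s: 3.62
tcp_pos: [0.5291, 0.2639, 0.039]
eef_rot: [-180.0, 0.1, -121.8]
contact_force: [-0.7, -0.0, -0.1]
gripper_width: 0.0589
gripper_force: 0.0
```

Call:
{"api": "step_arm", "payload": {
  "plan": [
    [0,0,0,0,30],
    [0,0,0,0,30],
    [0,0,0,0,30],
    [0,0,0,0,30],
    [0,0,-0.1,0,30],
    [0,0,-0.3,0,30],
    [0,0,-0.5,0,30],
    [0,0,-0.5,0,30],
    [0,0,-0.5,0,30],
    [0,0,-0.5,0,30],
    [0,0,-0.5,0,30]
  ]
}}

```text
time_s: 4.53
tcp_pos: [0.528, 0.263, 0.1618]
eef_rot: [179.9, -0.1, -121.8]
contact_force: [0.2, -0.3, -2.1]
gripper_width: 0.0401
gripper_force: 25.0
```

```bash
python3 -c "
from h import *
go([.55,.04,.2],-94.5)"
```

```text
t 4.53 at [0.528  0.263  0.1618] yaw -121.83 -> shares [ 0.7116 -0.5453 -0.1528] turn -0.4554 (world dyaw 27.33 ) mm [ 177.9 -136.3  -38.2]
```

Call:
{"api": "step_arm", "payload": {
  "plan": [
    [0.1,-0.08,-0.15,-0.1,30],
    [0.23,-0.18,-0.15,-0.2,30],
    [0.36,-0.28,-0.15,-0.3,30],
    [0.48,-0.36,-0.15,-0.4,30],
    [0.58,-0.45,-0.15,-0.455,30],
    [0.66,-0.51,-0.15,-0.455,30],
    [0.71,-0.545,-0.15,-0.455,30],
    [0.71,-0.545,-0.15,-0.455,30],
    [0.71,-0.545,-0.15,-0.455,30],
    [0.71,-0.545,-0.15,-0.455,30]
  ]
}}

```text
time_s: 5.37
tcp_pos: [0.5505, 0.041, 0.1992]
eef_rot: [179.9, -0.0, -94.5]
contact_force: [1.7, 0.3, -1.5]
gripper_width: 0.0396
gripper_force: 25.0
```

Run:
```python
from h import *
import cv2
go([.55,.04,.2],-94.5)
s=r.get_state();im=eyes.capture("wrist")[:,:,::-1]
c=cam('wrist',s);print(c[0][:3,3])
cv2.imwrite("pics/w2.png",cv2.convertScaleAbs(cv2.resize(im,(800,600),interpolation=cv2.INTER_CUBIC),alpha=1.3))
```

```text
t 5.37 at [0.5505 0.041  0.1992] yaw -94.52 -> shares [ 0.0041  0.0019 -0.0033] turn -0.0004 (world dyaw 0.02 ) mm [ 1.   0.5 -0.8]
[ 0.5445498  -0.03598918  0.35748754]
```

View pics/w2.png

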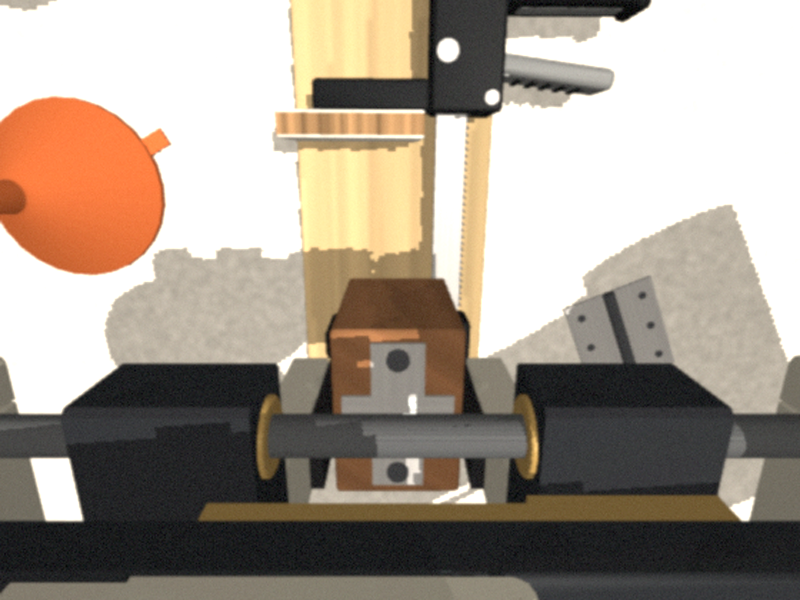

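Wrist view: strip top at (276..425, 112..138), its face edge at row ~137.5; bar between columns 436 and 468 at row 200; held block's front bottom edge (350..445, 279), top front edge ~row 333, back edge row 488.

Run:
```python
from h import *
np.set_printoptions(precision=4,suppress=True)
s=r.get_state();c=cam('wrist',s);T=toolT(s)
P=lambda u,v,z:ray(c,u*.7,v*.7,z)
a=P(276,137,.074);b=P(425,138,.074);a2=P(276,112,.074);b2=P(425,111.5,.074)
print('strip face',a,b,np.linalg.norm(a-b),'thick',np.linalg.norm(a-a2),'dir',np.degrees(np.arctan2(*(a-b)[1::-1])))
l=P(436,200,.044);q=P(468,200,.044);print('bar',l,q,np.linalg.norm(l-q))
e1=P(295,30,.018);e2=P(306,320,.018);d=e2-e1;print('board edge dir',np.degrees(np.arctan2(d[1],d[0])))
a=np.radians(-4.5);X=np.array([np.cos(a),np.sin(a),0]);Y=np.array([-X[1],X[0],0])
face=(P(276,137,.074)+P(425,138,.074))/2; bar=(l+q)/2
org=bar+Y*((face-bar)@Y); sf=org+X*.048; seat=sf+Y*.028
print('mid strip x off bar',(face-bar)@X,'stop_face',sf,'seat',seat)
z=s['tcp_pos'][2]
for n,p in dict(fb1=(350,279,z-.038),fb2=(445,279,z-.038),ft1=(331,333,z+.026),ft2=(466,333,z+.026),bk1=(338,488,z+.026),bk2=(458,488,z+.026)).items():
    print(n,(np.linalg.inv(T)@np.r_[P(*p),1])[:3])
print('bolt etc handle back pred',sf+X*(-.104)+Y*(-.09))
```

```text
strip face [ 0.6103 -0.051   0.074 ] [ 0.5277 -0.044   0.074 ] 0.08290198070222161 thick 0.013029533378160109 dir -4.815603710530045
bar [ 0.5212 -0.0069  0.044 ] [ 0.5009 -0.0054  0.044 ] 0.020422995714821795
board edge dir 84.5172437255616
mid strip x off bar 0.06105664122077288 stop_face [ 0.556  -0.0465  0.044 ] seat [ 0.5582 -0.0186  0.044 ]
fb1 [ 0.028  -0.0193  0.038 ]
fb2 [0.028  0.0205 0.038 ]
ft1 [ 0.0279 -0.0189 -0.026 ]
ft2 [ 0.0278  0.0205 -0.026 ]
bk1 [-0.0255 -0.0187 -0.026 ]
bk2 [-0.0255  0.0201 -0.026 ]
bolt etc handle back pred [ 0.4453 -0.1281  0.044 ]
```

```bash
cat >> h.py <<'E'
JY=-4.8
_a=np.radians(JY);X=np.array([np.cos(_a),np.sin(_a),0]);Y=np.array([-X[1],X[0],0])
SF=np.array([.5565,-.0465,.05])
E
python3 -c "
from h import *
p=SF+X*.001+Y*.037;p[2]=.12
go(p,-90+JY)"
```

```text
t 5.42 at [0.5507 0.0414 0.1994] yaw -94.48 -> shares [ 0.2007 -0.0555  0.3177] turn 0.0053 (world dyaw -0.32 ) mm [ 50.2 -13.9  79.4]
```

Call:
{"api": "step_arm", "payload": {
  "plan": [
    [0.1,-0.03,0,0,30],
    [0.2,-0.055,0.05,0.005,30],
    [0.2,-0.055,0.15,0.005,30],
    [0.2,-0.055,0.25,0.005,30],
    [0.2,-0.055,0.32,0.005,30],
    [0.2,-0.055,0.32,0.005,30],
    [0.2,-0.055,0.32,0.005,30],
    [0.2,-0.055,0.32,0.005,30],
    [0.2,-0.055,0.32,0.005,30]
  ]
}}

```text
time_s: 6.17
tcp_pos: [0.5619, -0.0094, 0.1218]
eef_rot: [-179.9, 0.0, -94.7]
contact_force: [-0.8, -0.5, -0.9]
gripper_width: 0.0399
gripper_force: 25.0
```

```bash
python3 -c "
from h import *
p=SF+X*.001+Y*.037;p[2]=.058
go(p,-90+JY);print(r.get_state()['contact_force'])"
```

```text
t 6.17 at [ 0.5619 -0.0094  0.1218] yaw -94.74 -> shares [0.0017 0.0049 0.2552] turn 0.0009 (world dyaw -0.06 ) mm [ 0.4  1.2 63.8]
[-0.75143462 -0.49202517 -0.92072796]
```

Lower to about 3 mm over the board, then feel down.

Call:
{"api": "step_arm", "payload": {
  "plan": [
    [0,0.004,0.08,0,30],
    [0,0.004,0.16,0,30],
    [0,0.004,0.21,0,30],
    [0,0.004,0.235,0,30],
    [0,0.004,0.235,0,30],
    [0,0.004,0.235,0,30],
    [0,0.004,0.235,0,30]
  ]
}}

```text
time_s: 6.75
tcp_pos: [0.5607, -0.0097, 0.0629]
eef_rot: [-179.9, 0.0, -94.8]
contact_force: [0.0, 0.9, -1.2]
gripper_width: 0.0401
gripper_force: 25.0
```

Call:
{"api": "step_arm", "payload": {
  "plan": [
    [0,0,0.008,0,30],
    [0,0,0.012,0,30],
    [0,0,0.016,0,30],
    [0,0,0.016,0,30]
  ]
}}

```text
time_s: 7.08
tcp_pos: [0.5597, -0.01, 0.0576]
eef_rot: [-180.0, 0.0, -94.8]
contact_force: [-0.2, 0.2, -1.1]
gripper_width: 0.04
gripper_force: 25.0
```

Call:
{"api": "step_arm", "payload": {
  "plan": [
    [0,0,0.004,0,30],
    [0,0,0.006,0,30],
    [0,0,0.006,0,30]
  ]
}}

```text
time_s: 7.33
tcp_pos: [0.5598, -0.01, 0.056]
eef_rot: [180.0, -0.0, -94.8]
contact_force: [-0.8, 0.2, -1.4]
gripper_width: 0.0397
gripper_force: 25.0
```

Call:
{"api": "step_arm", "payload": {
  "plan": [
    [0,0,0.004,0,30],
    [0,0,0.006,0,30],
    [0,0,0.006,0,30]
  ]
}}

```text
time_s: 7.58
tcp_pos: [0.56, -0.0101, 0.0558]
eef_rot: [-180.0, -0.0, -94.8]
contact_force: [-4.3, -0.0, 11.9]
gripper_width: 0.0397
gripper_force: 25.0
```

Call:
{"api": "step_arm", "payload": {
  "plan": [
    [0,0,-0.004,0,30],
    [0.008,0,-0.004,0,30],
    [0.016,0,-0.004,0,30],
    [0.024,0,-0.004,0,30],
    [0.024,0,-0.004,0,30],
    [0.024,0,-0.004,0,30]
  ]
}}

```text
time_s: 8.08
tcp_pos: [0.56, -0.016, 0.0559]
eef_rot: [-179.9, 0.0, -94.8]
contact_force: [1.2, 1.2, 3.6]
gripper_width: 0.0401
gripper_force: 25.0
```

Call:
{"api": "step_arm", "payload": {
  "plan": [
    [0.003,0,0,0,30],
    [0.006,0,0,0,30],
    [0.006,0,0,0,30]
  ]
}}

```text
time_s: 8.33
tcp_pos: [0.5598, -0.0174, 0.0559]
eef_rot: [-179.9, 0.0, -94.8]
contact_force: [2.4, 2.8, 3.3]
gripper_width: 0.0395
gripper_force: 25.0
```

Call:
{"api": "step_arm", "payload": {
  "plan": [
    [0.003,0,0,0,30],
    [0.006,0,0,0,30],
    [0.006,0,0,0,30]
  ]
}}

```text
time_s: 8.58
tcp_pos: [0.5597, -0.0183, 0.0559]
eef_rot: [-179.9, 0.1, -94.8]
contact_force: [1.0, 5.9, 4.3]
gripper_width: 0.0399
gripper_force: 25.0
```

Call:
{"api": "step_arm", "payload": {
  "plan": [
    [0.003,0,0,0,30],
    [0.006,0,0,0,30],
    [0.006,0,0,0,30]
  ]
}}

```text
time_s: 8.83
tcp_pos: [0.5597, -0.0184, 0.0559]
eef_rot: [-179.9, 0.2, -94.8]
contact_force: [-0.3, 15.5, 6.0]
gripper_width: 0.0398
gripper_force: 25.0
```

Call:
{"api": "step_arm", "payload": {
  "plan": [
    [-0.004,0,0,0,30],
    [-0.004,0,0,0,30],
    [-0.004,0,0,0,50],
    [-0.004,0,0,0,56],
    [-0.004,0,0,0,60],
    [-0.004,0,0,0,60],
    [-0.004,0,0,0,60],
    [-0.004,0,0,0,60]
  ]
}}

```text
time_s: 9.5
tcp_pos: [0.5586, -0.0198, 0.0553]
eef_rot: [180.0, -0.0, -94.8]
contact_force: [0.2, -0.6, 0.0]
gripper_width: 0.0601
gripper_force: 0.0
```

Call:
{"api": "step_arm", "payload": {
  "plan": [
    [0,0,-0.05,0,60],
    [0,0,-0.1,0,60],
    [0,0,-0.2,0,60],
    [0,0,-0.3,0,60],
    [0,0,-0.45,0,60],
    [-0.1,0,-0.6,0,60],
    [-0.3,0,-0.6,0,60],
    [-0.3,0,-0.6,0,60],
    [-0.3,0,-0.6,0,60],
    [-0.3,0,-0.6,0,60]
  ]
}}

```text
time_s: 10.33
tcp_pos: [0.5649, 0.0557, 0.2054]
eef_rot: [180.0, -0.0, -94.7]
contact_force: [-0.4, -1.2, -0.8]
gripper_width: 0.0599
gripper_force: 0.0
```

Run:
```python
from h import *
import cv2
s=r.get_state();im=eyes.capture("wrist")[:,:,::-1];print(s['tcp_pos'],s['contact_force'])
cv2.imwrite("pics/w3.png",cv2.convertScaleAbs(cv2.resize(im,(800,600),interpolation=cv2.INTER_CUBIC),alpha=1.3))
```

```text
[0.56488215 0.0556667  0.2053616 ] [-0.40034336 -1.19787414 -0.84756743]
```

View pics/w3.png

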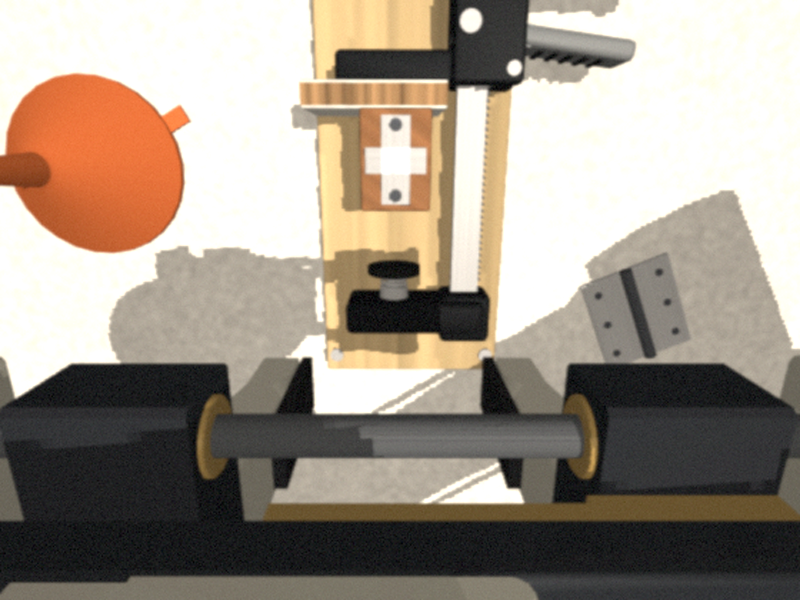

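Block sits flush on the strip at (362..432, 112..209), centred on column 397, pad at column 394 (face row ~264); bar 454..488 at row 220; trigger tip (630,45).

Run:
```python
from h import *
np.set_printoptions(precision=4,suppress=True)
s=r.get_state();c=cam('wrist',s)
P=lambda u,v,z:ray(c,u*.7,v*.7,z)
J=lambda p:np.array([(p-SF)@X,(p-SF)@Y])*1000
for n,p in dict(barL=(453,220,.044),barR=(488,220,.044),padL=(369,265,.042),padR=(419,265,.042),padtop=(394,262,.06),b1=(362,112,.082),b2=(432,112,.082),b3=(432,209,.082),b4=(361,209,.082),strip=(376,108,.074),trigtip=(632,46,.055),trigroot=(530,30,.055)).items(): print(n,J(P(*p)))
p=SF-X*.104-Y*.07;print('clamp pt',p)
p[2]=.16;go(p,JY);go(p,180+JY)
print(s['joints'])
```

```text
barL [-37.7187  64.7217]
barR [-60.7301  64.7046]
padL [18.0724 95.3998]
padR [-15.8931  95.3793]
padtop [ 1.0142 89.4644]
b1 [18.279   1.5554]
b2 [-19.8236   1.5154]
b3 [-20.9621  53.6671]
b4 [19.8814 53.6988]
strip [10.9461 -1.1959]
trigtip [-136.1087  -36.338 ]
trigroot [-76.6911 -44.4995]
clamp pt [ 0.447  -0.1076  0.05  ]
t 10.38 at [0.5648 0.055  0.2051] yaw -94.77 -> shares [0.6871 0.4153 0.1804] turn -1.4996 (world dyaw 89.97 ) mm [171.8 103.8  45.1]
t 10.38 at [0.5648 0.055  0.2051] yaw -94.77 -> shares [0.6871 0.4153 0.1804] turn 1.5004 (world dyaw -90.03 ) mm [171.8 103.8  45.1]
[ 25.3155  11.3954 -14.9017  -0.0023 -63.7684 -30.0887]
```

Call:
{"api": "step_arm", "payload": {
  "plan": [
    [0.12,0.1,0,-0.12,75],
    [0.25,0.2,0,-0.24,87],
    [0.4,0.3,0,-0.35,87],
    [0.55,0.4,0,-0.47,87],
    [0.687,0.415,0,-0.59,87],
    [0.687,0.415,0,-0.7,87],
    [0.687,0.415,0,-0.82,87],
    [0.687,0.415,0,-0.93,87],
    [0.687,0.415,0,-1,87],
    [0.687,0.415,0,-1,87]
  ]
}}

```text
time_s: 11.22
tcp_pos: [0.4467, -0.1083, 0.2052]
eef_rot: [180.0, 0.0, -34.7]
contact_force: [-0.6, 0.1, -0.4]
gripper_width: 0.0871
gripper_force: 0.0
```

Call:
{"api": "step_arm", "payload": {
  "plan": [
    [0,0,0,-0.12,87],
    [0,0,0.05,-0.24,87],
    [0,0,0.1,-0.36,87],
    [0,0,0.16,-0.48,87],
    [0,0,0.2,-0.5,87],
    [0,0,0.2,-0.5,87],
    [0,0,0.2,-0.5,87],
    [0,0,0.2,-0.5,87]
  ]
}}

```text
time_s: 11.88
tcp_pos: [0.4477, -0.1075, 0.1561]
eef_rot: [180.0, -0.0, -5.0]
contact_force: [0.6, -0.6, 0.7]
gripper_width: 0.0871
gripper_force: 0.0
```

Run:
```python
from h import *
import cv2
p=SF-X*.104-Y*.07;p[2]=.16;go(p,JY);p[2]=.023;go(p,JY)
s=r.get_state();im=eyes.capture("wrist")[:,:,::-1]
cv2.imwrite("pics/w4.png",cv2.convertScaleAbs(cv2.resize(im,(800,600),interpolation=cv2.INTER_CUBIC),alpha=1.3))
```

```text
t 11.88 at [ 0.4477 -0.1075  0.1561] yaw -4.96 -> shares [-0.0029  0.0004 -0.0157] turn -0.0027 (world dyaw 0.16 ) mm [-0.7  0.1 -3.9]
t 11.88 at [ 0.4477 -0.1075  0.1561] yaw -4.96 -> shares [-2.900e-03  4.000e-04  5.323e-01] turn -0.0027 (world dyaw 0.16 ) mm [-7.000e-01  1.000e-01  1.331e+02]
```

View pics/w4.png

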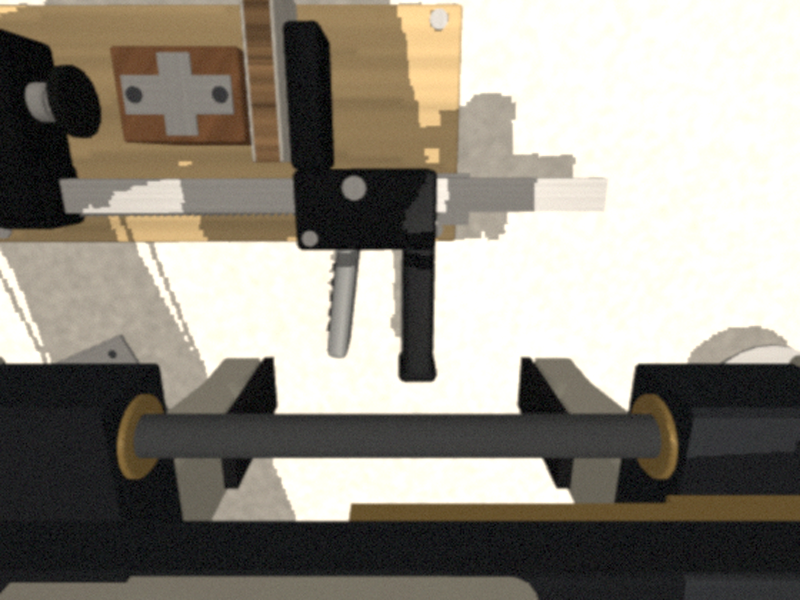

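Wrist view: grip spans columns 403–433 (tip row 380), trigger columns 331–355 (tip row 355), between the open fingers; the block still rests on the strip.

Run:
```python
from h import *
np.set_printoptions(precision=1,suppress=True)
s=r.get_state();c=cam('wrist',s)
P=lambda u,v,z:ray(c,u*.7,v*.7,z)
J=lambda p:np.array([(p-SF)@X,(p-SF)@Y])*1000-np.array([-104,-90])
for n,p in dict(hback=(433,320,.056),hfront=(403,320,.056),htip=(418,380,.056),trig=(332,320,.055),trigtip=(338,356,.055),stripface=(246,100,.074)).items(): print(n,J(P(*p)))
print('tcp',J(s['tcp_pos']))
```

```text
hback [-10.4   0.1]
hfront [-10.4  17.1]
htip [-47.6   8.2]
trig [-10.7  57.4]
trigtip [-32.8  54.8]
stripface [103.3  90.1]
tcp [ 0.9 20.2]
```

Call:
{"api": "step_arm", "payload": {
  "plan": [
    [-0.003,0,0.15,0,87],
    [-0.003,0,0.3,0,87],
    [-0.003,0,0.4,0,87],
    [-0.003,0,0.5,0,87],
    [-0.003,0,0.525,0,87],
    [-0.003,0,0.525,0,87],
    [-0.003,0,0.525,0,87]
  ]
}}

```text
time_s: 12.52
tcp_pos: [0.4476, -0.1071, 0.0252]
eef_rot: [180.0, -0.0, -4.8]
contact_force: [1.0, 0.2, -0.4]
gripper_width: 0.0866
gripper_force: 0.0
```

Call:
{"api": "step_arm", "payload": {
  "plan": [
    [0,0,0,0,60],
    [0,0,0,0,60],
    [0,0,0,0,60],
    [0,0,0,0,60],
    [0,0,0,0,60]
  ],
  "newtons": 10
}}

```text
time_s: 12.93
tcp_pos: [0.4473, -0.1068, 0.025]
eef_rot: [-180.0, -0.1, -4.8]
contact_force: [-1.1, 6.2, 5.0]
gripper_width: 0.0617
gripper_force: 3.0
```

Call:
{"api": "step_arm", "payload": {
  "plan": [
    [0,0,0,0,50],
    [0,0,0,0,40],
    [0,0,0,0,36],
    [0,0,0,0,36],
    [0,0,0,0,36],
    [0,0,0,0,36]
  ]
}}

```text
time_s: 13.43
tcp_pos: [0.4468, -0.1073, 0.0247]
eef_rot: [180.0, -0.0, -4.8]
contact_force: [-2.3, 0.2, 5.3]
gripper_width: 0.0421
gripper_force: 10.2
```

Call:
{"api": "step_arm", "payload": {
  "plan": [
    [0,0,0,0,82],
    [0,0,0,0,82],
    [0,0,0,0,82],
    [0,0,0,0,82],
    [0,0,0,0,82],
    [0,0,0,0,82],
    [0,0,0,0,82]
  ]
}}

```text
time_s: 14.02
tcp_pos: [0.4465, -0.1073, 0.0242]
eef_rot: [180.0, 0.0, -4.8]
contact_force: [0.7, -0.2, -0.4]
gripper_width: 0.0803
gripper_force: 0.0
```

Run:
```python
from h import *
import cv2
im=eyes.capture("top")[:,:,::-1];a=cv2.resize(im[190:270,215:335],(780,520),interpolation=cv2.INTER_CUBIC)
cv2.imwrite("pics/t5.png",cv2.convertScaleAbs(a,alpha=1.5))
```

```text
(no output)
```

View pics/t5.png

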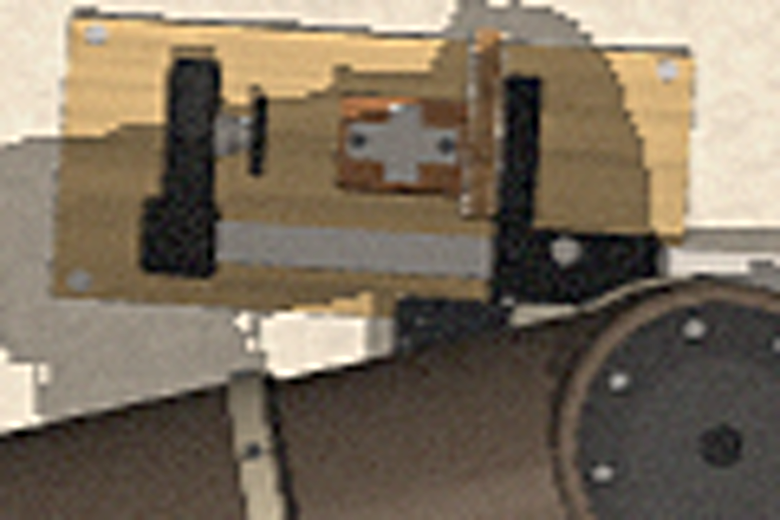

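Top view: the jaw has advanced about 7–8 mm; the gap from pad face (col 267) to block (col 338) is still ~26 mm, block flush. Continuing with strokes.

Call:
{"api": "step_arm", "payload": {
  "plan": [
    [0,0,0,0,36],
    [0,0,0,0,36],
    [0,0,0,0,36],
    [0,0,0,0,36],
    [0,0,0,0,36],
    [0,0,0,0,36],
    [0,0,0,0,36],
    [0,0,0,0,36],
    [0,0,0,0,36]
  ]
}}

```text
time_s: 14.82
tcp_pos: [0.4449, -0.1074, 0.0238]
eef_rot: [180.0, 0.2, -4.8]
contact_force: [-5.3, -0.1, 1.9]
gripper_width: 0.0414
gripper_force: 10.3
```

Call:
{"api": "step_arm", "payload": {
  "plan": [
    [0,0,0,0,82],
    [0,0,0,0,82],
    [0,0,0,0,82],
    [0,0,0,0,82],
    [0,0,0,0,82],
    [0,0,0,0,82],
    [0,0,0,0,82],
    [0,0,0,0,82]
  ]
}}

```text
time_s: 15.48
tcp_pos: [0.447, -0.1073, 0.0245]
eef_rot: [180.0, -0.0, -4.8]
contact_force: [0.4, -0.2, 0.2]
gripper_width: 0.0809
gripper_force: 0.0
```

```bash
cat > pad.py <<'E'
from h import *
import cv2
# right edge of dark pad along rows 207-214 (top view), at pad mid height; block's left end
im=eyes.capture("top");g=im[:,:,:].astype(float).max(2)
row=g[207:215,235:295].mean(0)
print(row.astype(int).tolist())
E
python3 pad.py
```

```text
[94, 95, 95, 97, 96, 91, 91, 85, 46, 23, 29, 27, 27, 28, 24, 30, 70, 80, 69, 70, 80, 49, 15, 33, 80, 85, 83, 84, 83, 83, 83, 83, 72, 74, 67, 67, 74, 77, 76, 79, 80, 82, 83, 82, 81, 77, 77, 72, 63, 68, 68, 65, 74, 71, 67, 68, 88, 51, 15, 19]
```

```bash
python3 -c "
from h import *
c=cam('top')
for u,z in((256.1,.055),(258.6,.055),(267,.082),(291.3,.074)): print(u,(ray(c,u,211,z)-SF)@Y*1000)"
```

```text
256.1 86.34973251289748
258.6 79.10204179354012
267 54.203663206893495
291.3 -15.094771169322463
```

Call:
{"api": "step_arm", "payload": {
  "plan": [
    [0,0,0,0,36],
    [0,0,0,0,36],
    [0,0,0,0,36],
    [0,0,0,0,36],
    [0,0,0,0,36],
    [0,0,0,0,36],
    [0,0,0,0,36],
    [0,0,0,0,36],
    [0,0,0,0,36]
  ]
}}

```text
time_s: 16.28
tcp_pos: [0.4454, -0.1074, 0.024]
eef_rot: [180.0, 0.1, -4.8]
contact_force: [-4.9, -0.3, 1.9]
gripper_width: 0.0416
gripper_force: 10.3
```

Call:
{"api": "step_arm", "payload": {
  "plan": [
    [0,0,0,0,82],
    [0,0,0,0,82],
    [0,0,0,0,82],
    [0,0,0,0,82],
    [0,0,0,0,82],
    [0,0,0,0,82],
    [0,0,0,0,82],
    [0,0,0,0,82]
  ]
}}

```text
time_s: 16.95
tcp_pos: [0.4469, -0.1073, 0.0244]
eef_rot: [180.0, -0.0, -4.8]
contact_force: [-0.2, -1.0, 0.1]
gripper_width: 0.0815
gripper_force: 0.0
```

```bash
python3 pad.py
```

```text
[95, 95, 94, 96, 97, 91, 90, 84, 82, 85, 78, 42, 24, 25, 26, 27, 28, 21, 33, 68, 81, 75, 70, 75, 44, 13, 48, 82, 86, 83, 85, 83, 70, 75, 68, 65, 73, 76, 75, 79, 81, 81, 84, 82, 82, 76, 77, 72, 63, 67, 69, 64, 74, 71, 68, 67, 88, 52, 16, 20]
```

Call:
{"api": "step_arm", "payload": {
  "plan": [
    [0,0,0,0,36],
    [0,0,0,0,36],
    [0,0,0,0,36],
    [0,0,0,0,36],
    [0,0,0,0,36],
    [0,0,0,0,36],
    [0,0,0,0,36],
    [0,0,0,0,36],
    [0,0,0,0,36]
  ]
}}

```text
time_s: 17.75
tcp_pos: [0.4453, -0.1074, 0.024]
eef_rot: [180.0, 0.1, -4.8]
contact_force: [-5.3, -0.4, 2.3]
gripper_width: 0.0418
gripper_force: 10.3
```

Call:
{"api": "step_arm", "payload": {
  "plan": [
    [0,0,0,0,82],
    [0,0,0,0,82],
    [0,0,0,0,82],
    [0,0,0,0,82],
    [0,0,0,0,82],
    [0,0,0,0,82],
    [0,0,0,0,82],
    [0,0,0,0,82]
  ]
}}

```text
time_s: 18.42
tcp_pos: [0.4469, -0.1073, 0.0244]
eef_rot: [180.0, -0.0, -4.8]
contact_force: [-0.1, 0.1, -0.6]
gripper_width: 0.0813
gripper_force: 0.0
```

```bash
python3 pad.py
```

```text
[95, 94, 96, 96, 96, 91, 88, 84, 80, 81, 81, 82, 86, 76, 38, 25, 24, 28, 27, 26, 18, 38, 73, 80, 76, 75, 74, 42, 9, 60, 85, 84, 72, 75, 67, 65, 75, 77, 76, 78, 81, 82, 82, 84, 81, 77, 78, 72, 64, 68, 66, 64, 76, 70, 67, 67, 89, 50, 15, 20]
```

Call:
{"api": "step_arm", "payload": {
  "plan": [
    [0,0,0,0,60],
    [0,0,0,0,60],
    [0,0,0,0,60],
    [0,0,0,0,56],
    [0,0,0,0,52],
    [0,0,0,0,52]
  ]
}}

```text
time_s: 18.97
tcp_pos: [0.4456, -0.1065, 0.0241]
eef_rot: [-180.0, 0.1, -4.8]
contact_force: [-6.1, 8.5, 4.1]
gripper_width: 0.0532
gripper_force: 4.7
```

Call:
{"api": "step_arm", "payload": {
  "plan": [
    [0,0,0,0,48],
    [0,0,0,0,46],
    [0,0,0,0,44],
    [0,0,0,0,40],
    [0,0,0,0,36],
    [0,0,0,0,36],
    [0,0,0,0,36]
  ]
}}

```text
time_s: 19.55
tcp_pos: [0.4453, -0.1075, 0.024]
eef_rot: [180.0, 0.1, -4.8]
contact_force: [-6.2, -0.8, 2.2]
gripper_width: 0.0413
gripper_force: 10.3
```

```bash
python3 pad.py
```

```text
[95, 95, 95, 95, 95, 90, 88, 89, 89, 85, 80, 82, 82, 83, 84, 86, 77, 40, 22, 25, 26, 25, 24, 19, 37, 72, 80, 80, 77, 72, 40, 11, 58, 78, 73, 74, 76, 77, 76, 77, 80, 82, 82, 83, 82, 76, 76, 73, 62, 68, 68, 65, 75, 71, 67, 68, 88, 51, 13, 22]
```

Call:
{"api": "step_arm", "payload": {
  "plan": [
    [0,0,0,0,82],
    [0,0,0,0,82],
    [0,0,0,0,82],
    [0,0,0,0,82],
    [0,0,0,0,82],
    [0,0,0,0,82],
    [0,0,0,0,82],
    [0,0,0,0,82]
  ]
}}

```text
time_s: 20.27
tcp_pos: [0.447, -0.1073, 0.0245]
eef_rot: [180.0, -0.0, -4.8]
contact_force: [-0.0, -0.8, 0.5]
gripper_width: 0.0814
gripper_force: 0.0
```

```bash
python3 pad.py
```

```text
[94, 95, 94, 95, 97, 91, 88, 84, 80, 81, 81, 83, 83, 83, 84, 86, 78, 42, 23, 26, 22, 20, 26, 14, 35, 73, 79, 74, 76, 72, 38, 12, 59, 78, 68, 66, 74, 77, 75, 78, 82, 81, 83, 83, 81, 76, 78, 71, 64, 67, 69, 65, 75, 71, 68, 66, 88, 52, 14, 19]
```

Call:
{"api": "step_arm", "payload": {
  "plan": [
    [0,0,0,0,62],
    [0,0,0,0,62],
    [0,0,0,0,62],
    [0,0,0,0,60],
    [0,0,0,0,56],
    [0,0,0,0,56]
  ]
}}

```text
time_s: 20.82
tcp_pos: [0.4456, -0.1065, 0.0242]
eef_rot: [-180.0, 0.1, -4.8]
contact_force: [-5.3, 8.4, 4.8]
gripper_width: 0.0568
gripper_force: 4.5
```

Call:
{"api": "step_arm", "payload": {
  "plan": [
    [0,0,0,0,54],
    [0,0,0,0,52],
    [0,0,0,0,50],
    [0,0,0,0,50],
    [0,0,0,0,50]
  ]
}}

```text
time_s: 21.23
tcp_pos: [0.4455, -0.1058, 0.0241]
eef_rot: [-179.9, 0.1, -4.8]
contact_force: [-6.5, 15.7, 6.1]
gripper_width: 0.0497
gripper_force: 7.5
```

```bash
python3 pad.py
```

```text
[94, 95, 95, 95, 96, 90, 87, 89, 85, 82, 81, 83, 83, 82, 84, 84, 82, 90, 54, 24, 21, 22, 24, 24, 20, 18, 69, 78, 72, 79, 45, 11, 60, 78, 75, 69, 75, 78, 77, 77, 80, 82, 83, 82, 80, 77, 78, 73, 64, 68, 68, 66, 75, 71, 67, 68, 88, 53, 15, 19]
```

Call:
{"api": "step_arm", "payload": {
  "plan": [
    [0,0,0,0,48],
    [0,0,0,0,46],
    [0,0,0,0,44],
    [0,0,0,0,43],
    [0,0,0,0,43],
    [0,0,0,0,43]
  ],
  "newtons": 14
}}

```text
time_s: 21.78
tcp_pos: [0.4454, -0.1064, 0.024]
eef_rot: [-180.0, 0.1, -4.8]
contact_force: [-5.5, 10.1, 3.9]
gripper_width: 0.0439
gripper_force: 14.3
```

```bash
python3 pad.py
```

```text
[95, 94, 95, 96, 97, 90, 88, 88, 91, 85, 82, 82, 82, 83, 83, 82, 85, 86, 78, 40, 20, 28, 23, 23, 22, 18, 34, 72, 77, 79, 46, 14, 58, 80, 73, 71, 76, 77, 75, 78, 81, 82, 82, 83, 81, 76, 77, 72, 62, 68, 68, 66, 75, 70, 67, 66, 87, 52, 15, 18]
```

Call:
{"api": "step_arm", "payload": {
  "plan": [
    [0,0,0,0,43],
    [0,0,0,0,43],
    [0,0,0,0,43],
    [0,0,0,0,43],
    [0,0,0,0,43],
    [0,0,0,0,43]
  ]
}}

```text
time_s: 22.33
tcp_pos: [0.4454, -0.1064, 0.0241]
eef_rot: [-180.0, 0.1, -4.8]
contact_force: [-5.0, 10.9, 4.2]
gripper_width: 0.0438
gripper_force: 14.3
```

```bash
python3 pad.py
python3 - <<'E'
from h import *
import cv2
a=cv2.resize(eyes.capture("scene")[160:260,240:373,::-1],(400,300),interpolation=cv2.INTER_CUBIC)
b=cv2.resize(eyes.capture("top")[190:265,220:320,::-1],(400,300),interpolation=cv2.INTER_CUBIC)
cv2.imwrite("pics/f.png",cv2.convertScaleAbs(np.hstack([a,b]),alpha=1.4))
E
```

```text
[93, 94, 96, 97, 95, 90, 88, 88, 90, 84, 81, 83, 82, 84, 83, 83, 82, 85, 78, 43, 18, 25, 23, 24, 23, 15, 34, 73, 78, 79, 48, 12, 59, 79, 74, 70, 74, 77, 77, 78, 82, 82, 82, 82, 82, 77, 78, 72, 65, 68, 69, 64, 75, 70, 68, 67, 89, 53, 12, 20]
```

View pics/f.png

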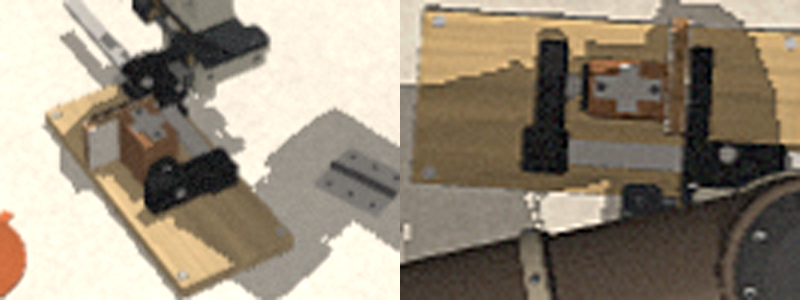

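The pad at (585,88) sits on the block, which is square against the strip at (668,88). The jaw is steady and the pad is pressed in about 6 mm, so I'm handing in.

```bash
python3 -c "
from plant import workorder
print(workorder.close_job())"
```

```text
the job is handed in; nothing more can be done
None
```

The job is handed in at 22 s of 61 s: the block stands flush against the strip, and the clamp was closed by trigger alone with six strokes; the pad is pressed in about 6 mm (roughly 18 N, estimated from the top camera and finger force), and the trigger is still held squeezed.

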